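# Refill the loose-tenon magazine from its loading chute

### The arm

A 7-joint arm with a two-finger parallel gripper is mounted at the origin on a cart in front of the work surface, level with it; the furniture and walls round the work are solid. World frame = base frame: x ahead of the robot, y to its left, z up, the work surface at z = 0. Lengths are in m, angles in rad, forces in N, time in s.
With the tool pointing down it reaches from about 0.425 to 0.925 m from the base axis. Payload 6.8 kg.
Tool frame: the origin (TCP) lies at the very end of the fingers, on their centre line; the grasp point (between the pads) lies 19 mm behind it (r.grip_depth is the distance from the TCP to the grasp point, in m); z points along the fingers, y is the direction in which the jaws open and shut (so a half turn about z gives the same grasp; the last joint's range is limited). The gripper opens to 85 mm and grips with 20 to 120 N. Pads are 22 mm wide; open, the fingers measure 114 mm over their backs; the gripper's body (76 mm by 85 mm) begins 54 mm behind the grasp point. The pads swing forward as they close: fully open they stand 13 mm farther back than shut.
Start: joints at [1.014, 0.477, 0.022, 1.555, -0.011, 1.109, -0.083], TCP at [0.293, -0.608, 0.231] pointing down, gripper open.
Joint ranges: [-2.96, 2.96], [-0.34, 2.1], [-1.41, 1.46], [0.24, 2.44], [-1.37, 4.51], [0.17, 1.92], [-2.96, 2.96]. Speed limits (rad/s): [2.39, 2.39, 3.14, 3.14, 3.14, 3.14, 3.14].

### API

Orientations are given as a rotation vector (axis times angle).
In Python, from bench import status, eyes, workorder, spotter, r gives the robot as it stands.
- The arm moves only by the tool drive_tool, never from a script. Its argument "commands" is a list of rows, each an object of numbers: "rx", "ry", "rz": the turn, a rotation vector about the world's x, y, z normalised to -1 to 1, where 1 is 8 degrees; "tx", "ty", "tz": the shift along the world's x, y, z normalised to -1 to 1, where 1 is 20 mm; "grip": the closure, from -1 (fully open) to 1 (shut). A call has 1 to 10 rows; each row shifts and turns the commanded pose from where the row before left it; what a row does not reach is not made up. A row lasts 1/8 s, in which the tool goes at most 62.5 mm and 10.7 degrees, less where a joint would pass 70% of its speed; a pose out of reach is approached as far as the arm can. A call with a number of a shift or a turn outside -1 to 1 is refused whole. A call with a gripper value outside its range is refused whole. The fingers move at their own pace and stop on an object; "grip_force" is the grip in N (left out, the last holds). Time passes only in rows, so rows that do not move let the fingers close. It gives the time, the measured TCP pose, the force and the opening at its end, in the units of the state.
- status.get_obs(): the state, without advancing time (a new reading comes with each control period).
- eyes.grab_frame(name): name is "side" or "top" or "wrist"; returns a dict with "frame" (420x560x3 uint8, blue, green, red), "range_z" (420x560 float32, m along the optical axis (not along the pixel's ray), 0 where there is no reading), "fx", "fy", "cx", "cy" (pixels), "T" (4x4, takes a point from camera to world coordinates); the wrist camera has in their place "T_tool_cam" (4x4, takes a point from camera to tool coordinates, whose origin is the TCP and whose axes are the flange's). Camera axes: x right, y down, z forward; pixel columns grow to the right and rows downward; lengths in m; the calibration is good to about 2 mm. A picture is of the moment at which its call begins: read the wrist's pose just before it.
- workorder.hand_in(): hands the job in, once; it reports no verdict.
Trained networks look in the newest picture that a camera, given by its name, has taken for a name from the list of things; names that differ only in an ending like _2 or _b are one class to them, and where a whole thing is asked for, a point or a joint stands for the part that bears it (a point fixed in the world has none). Each returns a list of dicts, best first, with "confidence" (0 to 1); they miss things now and then, are a little off and sometimes report something else, mostly with a low value. They report only what shows in the picture. A call takes as long as a camera call. They do not tell look-alikes from the thing itself.
- spotter.boxes_of(camera, target): "position" ([column, row] as shares, 0 to 1, of the picture: columns of its width, rows of its height, amid what is visible of it).
- spotter.masks_of(camera, target): "mask" (420x560 bool, what is visible of it) and "position" ([column, row] as shares, 0 to 1, of the picture: columns of its width, rows of its height, amid what is visible of it).
The state is a dict: "clock": time; "joints": joint angles; "qvel": joint speeds; "tau": joint torques, N m; "tcp_pos": TCP position; "orientation": TCP orientation; "contact_force": force on the tool from outside, world axes, zero at the start; "moment": the same for the moment, N m; "grip_width": finger opening in m.
Only numpy, scipy, OpenCV 4.12 (cv2) and the standard library are available. Lean on these libraries where they do the work, as an engineer would, in place of code of your own. Each camera call takes 0.05 s, during which the arm holds its last target.

### The job

Refill the tenon magazine: take the loading chute by its handle, set its nose down between the two shoulders of the magazine's mouth and press it down lightly, so that the shutter's feet lift the shutter, then tip the tail up until all three wooden tenons have slid into the magazine. Never lean hard on the magazine, and stand the empty chute back upright on the bench, clear of the magazine, without disturbing the other things.

Things in the scene. Friction and masses are not known exactly. Their poses are not given: they have to be found in the camera images.
- feeder: Tenon magazine fixed to the bench: steel bracket (base 108 x 104 x 8 mm) with a grey-painted sheet-metal box column open on top. Origin on the bench below the middle of its mouth, z up, x from the open front (where the chute comes in) to the back stop. The mouth is a pocket 34 mm (x) by 64 mm (y), 71 mm deep; in front of it a flat sill, level with the pocket's rim, reaches to x = -41 mm.
- bracket_top (a point): Top of the magazine's bracket, 30 mm behind its origin, 116 mm up. The column is bolted to it at a height that differs each time and is not reported: the sill is 90 to 120 mm above the bench; find it by touch or sight. Beside the sill stand two shoulders 26 mm higher (x -40 to 17, y 35 to 47 mm, both sides), 70 mm apart; the back stop (x 17 to 21 mm) stands 40 mm above the sill. Rigid, but thin sheet: press with under 25 N.
- chute: Loading chute, loose, 0.19 to 0.27 kg: sheet-steel channel 116 mm long (x), 65 mm wide (y), nose (+x) open, tail closed, level on two rubber runners. Origin at the centre of its underside, on the bench when it stands; z up. Sheet's underside 4 mm up, inner floor 7, side walls to 27. Near the nose the shutter's arch, 69 mm high, with two guide rods to 74 mm (96 mm with the shutter up).
- chute_handle (a point): Centre of the chute's wooden handle bar, 58 mm above the underside of the runners, at mid-length; same axes as the chute. The bar is 16 mm wide (y), 22 mm high and runs along x from -55 to 38 mm; below it is free space down to the tenons (tops 19 mm up). Grip it across y from above, firmly.
- chute_nose (a point): Middle of the lower front edge of the chute's nose, 58 mm ahead (+x) of the chute's centre, 4 mm above the underside of the runners. With the nose in the magazine this edge belongs at about x = -17 mm in the magazine's axes (-24 to -13 mm is good), 0 to 4 mm above the sill.
- shutter (a joint): Lift of the dark steel shutter that holds the tenons in, 47 mm ahead of the chute's centre; m, 0 shut, 0.022 up. A spring shuts it: 2 N, plus 0.18 N per mm. Round feet outside the walls (y 35 to 42 mm, both sides), 54 mm ahead, 8 mm above the nose's lower edge when shut, land on the shoulders; lowering the level nose 18 mm more brings it to the sill. Tenons pass from 0.0125; 0.014 to 0.017 is good.
- tenon0_centre (a point): Centre of one of the three loose tenons: a plain beech block with rounded edges, 24 x 56 x 12 mm (its x, y, z), about 12 g, lying crosswise on the chute's floor. They stay put on a level floor and slide once the chute is tipped steeply enough (between 25 and 37 degrees, depending on the friction of the day).
- tenon1_centre (a point): Centre of one of the three loose tenons: a plain beech block with rounded edges, 24 x 56 x 12 mm (its x, y, z), about 12 g, lying crosswise on the chute's floor. They stay put on a level floor and slide once the chute is tipped steeply enough (between 25 and 37 degrees, depending on the friction of the day).
- tenon2_centre (a point): Centre of one of the three loose tenons: a plain beech block with rounded edges, 24 x 56 x 12 mm (its x, y, z), about 12 g, lying crosswise on the chute's floor. They stay put on a level floor and slide once the chute is tipped steeply enough (between 25 and 37 degrees, depending on the friction of the day).
- jam_jar_mid (a point): Middle of a glass jam jar with lid, 64 mm across and 97 mm high, a bystander.
- spanner_mid (a point): Middle of a combination spanner, 26 x 159 x 8 mm, lying on the bench, a bystander.
- chisel_mid (a point): Middle of a wood chisel, 29 x 215 x 29 mm, lying on the bench, a bystander.
- tape_measure_mid (a point): Middle of a pocket tape measure, 62 x 81 x 33 mm, a bystander.
- sanding_block_mid (a point): Middle of a cork sanding block, 66 x 110 x 29 mm, a bystander.
Things that resemble listed ones, but are neither listed nor needed, are in the scene too. Leave any purple look-alike of the chute alone.

How it is judged:
By the outcome, as a careful person would: the job done as asked, in the order asked, and still so for the second after the job is handed in, with the robot touching nothing.
It also fails if it takes over 61 s, if anything falls off the work surface, if the arm or the gripper's body presses on something with over 40 N, if the wrist force passes 120 N, or if a joint passes its speed limit or range.

## Working session

There is one attempt and no reset: what is moved stays moved. The work goes in short steps, Python scripts to look and compute and a tool call to move; the robot and the scene stay as the last step left them, time stands still between calls to the robot, and variables do not carry over. Pictures are saved under pics/ and viewed, and the job is handed in when it is done.

Besides the shell and the picture viewer there is one more tool, called by a JSON object that holds its "api" and its "payload". drive_tool: Moves the arm, as the interface text tells. Scaled input: -1 to 1 covers 20 mm each way for a shift and 8 degrees each way for a turn. Its arguments: {"type":"object","properties":{"commands":{"type":"array","items":{"type":"object","properties":{"rx":{"type":"number"},"ry":{"type":"number"},"rz":{"type":"number"},"tx":{"type":"number"},"ty":{"type":"number"},"tz":{"type":"number"},"grip":{"type":"number"}}}},"grip_force":{"type":"number"}},"required":["commands"]}

```bash
mkdir -p pics; ls; cat > h.py <<'E'
import numpy as np, cv2
from bench import status, eyes, workorder, spotter, r
def grab(n,save=None):
    s=status.get_obs(); f=eyes.grab_frame(n)
    if save: cv2.imwrite('pics/'+save+'.png',f['frame'])
    if 'T' not in f:
        from scipy.spatial.transform import Rotation as R
        T=np.eye(4);T[:3,:3]=R.from_rotvec(s['orientation']).as_matrix();T[:3,3]=s['tcp_pos']
        f['T']=T@f['T_tool_cam']
    return f
def cloud(f):
    z=f['range_z'];v,u=np.indices(z.shape)
    P=np.stack([(u-f['cx'])/f['fx']*z,(v-f['cy'])/f['fy']*z,z],-1)
    W=P@f['T'][:3,:3].T+f['T'][:3,3]
    W[z<=0]=np.nan
    return W
def proj(f,p):
    q=np.linalg.inv(f['T'])@np.r_[p,1]
    return q[0]/q[2]*f['fx']+f['cx'],q[1]/q[2]*f['fy']+f['cy']
E
python3 - <<'E'
from h import *
print(status.get_obs())
for n in ['top','side','wrist']:
    f=grab(n,n+'0');print(n,f['fx'],f['T'].round(3).tolist())
    W=cloud(f)
    for t in ['feeder','chute','chute_handle','tenon0_centre','shutter','jam_jar_mid','spanner_mid','chisel_mid','tape_measure_mid','sanding_block_mid']:
        for d in spotter.masks_of(n,t):
            m=d['mask'];print(n,t,round(d['confidence'],2),(np.array(d['position'])*[560,420]).round(),np.nanmedian(W[m],0).round(3),np.nanmin(W[m],0).round(3),np.nanmax(W[m],0).round(3))
E
```

```text
pics
{'clock': 0.0, 'joints': array([ 1.01390808,  0.47779866,  0.02234763,  1.55645704, -0.01149107,
        1.10925919, -0.08311641]), 'qvel': array([ 0.00013291, -0.00039601, -0.00101933, -0.00046989,  0.00098253,
       -0.00105877,  0.00078721]), 'tau': array([-1.82598083e-04, -5.96439743e+01,  1.60775911e+00, -2.81203830e+01,
        1.24326753e-02,  9.05654335e-03,  4.03200681e-05]), 'tcp_pos': array([ 0.2925929 , -0.60764208,  0.23032446]), 'orientation': array([-3.06116115e+00, -6.98676212e-01,  8.46226439e-04]), 'contact_force': array([ 0.15261887, -1.22704439, -0.7008738 ]), 'moment': array([-0.02525033,  0.0114172 ,  0.01657532]), 'grip_width': 0.08556942874634833}
top 507.7537498556043 [[0.022, -0.99, 0.14, 0.362], [-1.0, -0.022, -0.001, -0.166], [0.004, -0.14, -0.99, 1.493], [0.0, 0.0, 0.0, 1.0]]
top feeder 0.95 [193. 210.] [0.545 0.101 0.074] [ 0.491  0.05  -0.007] [0.604 0.168 0.148]
top feeder 0.72 [354. 191.] [ 0.617 -0.362  0.033] [ 0.58  -0.411 -0.012] [ 0.662 -0.322  0.045]
top chute 0.91 [294. 284.] [ 0.343 -0.201  0.01 ] [ 0.28  -0.254 -0.007] [ 0.411 -0.141  0
[... 2911 characters left out ...]
319 -0.001] [ 0.758 -0.207  0.032]
side chisel_mid 0.34 [256. 238.] [ 0.486 -0.174  0.032] [ 0.455 -0.186 -0.   ] [ 0.533 -0.115  0.06 ]
side tape_measure_mid 0.81 [307. 297.] [ 0.62  -0.371  0.035] [ 0.582 -0.416 -0.001] [ 0.659 -0.294  0.041]
side sanding_block_mid 0.6 [241. 307.] [ 0.462 -0.4    0.031] [ 0.409 -0.453 -0.002] [ 0.509 -0.302  0.035]
wrist 299.4801324974898 [[0.434, -0.867, -0.245, 0.355], [-0.901, -0.418, -0.117, -0.579], [-0.001, 0.271, -0.963, 0.373], [0.0, 0.0, 0.0, 1.0]]
wrist chute 0.61 [368.  11.] [ 0.499 -0.612  0.016] [ 0.466 -0.653 -0.   ] [ 0.528 -0.54   0.04 ]
wrist chute_handle 0.71 [367.   5.] [ 0.499 -0.611  0.016] [ 0.466 -0.65   0.001] [ 0.528 -0.54   0.04 ]
```

```bash
python3 - <<'E'
import cv2
a=cv2.imread('pics/top0.png');cv2.imwrite('pics/t0.png',cv2.resize(a[110:330,100:500],None,fx=2,fy=2,interpolation=cv2.INTER_CUBIC))
a=cv2.imread('pics/side0.png');cv2.imwrite('pics/s0.png',cv2.resize(a[120:420,130:430],None,fx=2,fy=2,interpolation=cv2.INTER_CUBIC))
E
```

```text
(no output)
```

View pics/t0.png

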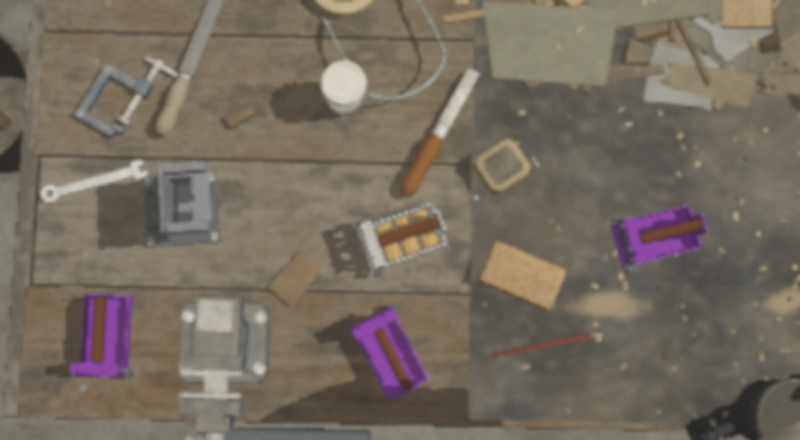

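View pics/s0.png

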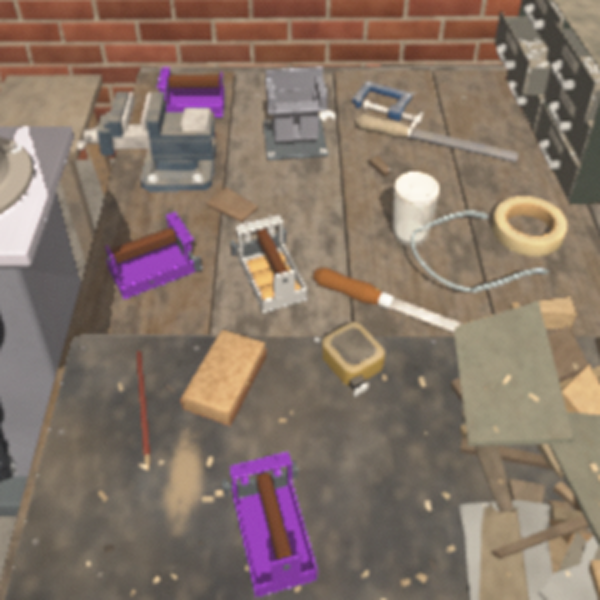

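The real chute is the grey one with tenons, at top (301,229) and side (258,250). The three purple look-alikes are at top (430,228), (294,285) and (151,280). The feeder is at top (192,210). I'm moving the wrist camera above the chute to confirm it in a close crop.

{"api": "drive_tool", "payload": {"commands": [{"tx": 0.55, "ty": 1, "rz": 1}, {"tx": 0.55, "ty": 1, "rz": 1}, {"tx": 0.55, "ty": 1, "rz": 1}, {"tx": 0.55, "ty": 1, "rz": 1}, {"tx": 0.55, "ty": 1, "rz": 1}, {"tx": 0.55, "ty": 1, "rz": 1}, {"tx": 0.55, "ty": 1, "rz": 1}, {"tx": 0.55, "ty": 1, "rz": 1}, {"tx": 0.55, "ty": 1, "rz": 1}, {"tx": 0.55, "ty": 1, "rz": 1}]}}

```text
validation failed for argument at $.co...
```

{"api": "drive_tool", "payload": {"commands": [{"tx": 0.55, "ty": 1}, {"tx": 0.55, "ty": 1}, {"tx": 0.55, "ty": 1}, {"tx": 0.55, "ty": 1}, {"tx": 0.55, "ty": 1}, {"tx": 0.55, "ty": 1}, {"tx": 0.55, "ty": 1}, {"tx": 0.55, "ty": 1}, {"tx": 0.55, "ty": 0.9}, {}]}}

```text
validation failed for argument at $.co...
```

```bash
cat > look.py <<'E'
import sys
from h import *
f=grab('wrist',sys.argv[1]); np.savez(sys.argv[1]+'.npz',W=cloud(f),T=f['T'],K=[f['fx'],f['fy'],f['cx'],f['cy']],im=f['frame'])
s=status.get_obs();print(s['clock'],s['tcp_pos'],s['orientation'],s['contact_force'],s['joints'])
E
python3 look.py w1
```

```text
1.7 [ 0.29287366 -0.60815216  0.2312921 ] [-3.06279452e+00 -6.99020019e-01 -2.64237462e-05] [-0.62203033  1.02446172 -0.22160447] [ 1.0139063   0.47701564  0.02240341  1.55541269 -0.01151935  1.10932811
 -0.08308479]
```

View pics/w1.png

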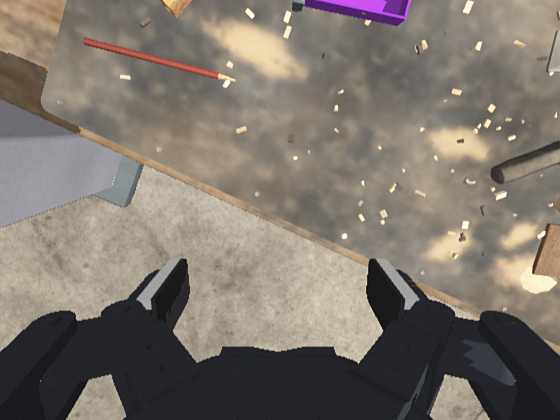

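The picture shows the start pose, still looking at the bench edge, with a purple look-alike at (355,5). The move call was refused, so I'm retrying with all the fields filled in.

{"api": "drive_tool", "payload": {"commands": [{"tx": 0.55, "ty": 1, "tz": 0, "rx": 0, "ry": 0, "rz": 1, "grip": -1}, {"tx": 0.55, "ty": 1, "tz": 0, "rx": 0, "ry": 0, "rz": 1, "grip": -1}, {"tx": 0.55, "ty": 1, "tz": 0, "rx": 0, "ry": 0, "rz": 1, "grip": -1}, {"tx": 0.55, "ty": 1, "tz": 0, "rx": 0, "ry": 0, "rz": 1, "grip": -1}, {"tx": 0.55, "ty": 1, "tz": 0, "rx": 0, "ry": 0, "rz": 1, "grip": -1}, {"tx": 0.55, "ty": 1, "tz": 0, "rx": 0, "ry": 0, "rz": 1, "grip": -1}, {"tx": 0.55, "ty": 1, "tz": 0, "rx": 0, "ry": 0, "rz": 1, "grip": -1}, {"tx": 0.55, "ty": 1, "tz": 0, "rx": 0, "ry": 0, "rz": 1, "grip": -1}, {"tx": 0.55, "ty": 1, "tz": 0, "rx": 0, "ry": 0, "rz": 1, "grip": -1}, {"tx": 0.55, "ty": 1, "tz": 0, "rx": 0, "ry": 0, "rz": 1, "grip": -1}], "grip_force": 90}}

```text
clock: 2.95
tcp_pos: [0.4032, -0.4076, 0.2315]
orientation: [1.891, 2.508, -0.0]
contact_force: [0.8, -0.8, -0.9]
grip_width: 0.0856
```

{"api": "drive_tool", "payload": {"commands": [{"tx": 0.55, "ty": 1, "tz": 0, "rx": 0, "ry": 0, "rz": 0, "grip": -1}, {"tx": 0.55, "ty": 1, "tz": 0, "rx": 0, "ry": 0, "rz": 0, "grip": -1}, {"tx": 0.55, "ty": 1, "tz": 0, "rx": 0, "ry": 0, "rz": 0, "grip": -1}, {"tx": 0.55, "ty": 1, "tz": 0, "rx": 0, "ry": 0, "rz": 0, "grip": -1}, {"tx": 0.55, "ty": 1, "tz": 0, "rx": 0, "ry": 0, "rz": 0, "grip": -1}, {"tx": 0.55, "ty": 1, "tz": 0, "rx": 0, "ry": 0, "rz": 0, "grip": -1}, {"tx": 0.55, "ty": 1, "tz": 0, "rx": 0, "ry": 0, "rz": 0, "grip": -1}, {"tx": 0.55, "ty": 1, "tz": 0, "rx": 0, "ry": 0, "rz": 0, "grip": -1}, {"tx": 0.55, "ty": 1, "tz": 0, "rx": 0, "ry": 0, "rz": 0, "grip": -1}, {"tx": 0, "ty": 0, "tz": 0, "rx": 0, "ry": 0, "rz": 0, "grip": -1}]}}

```text
clock: 4.2
tcp_pos: [0.5028, -0.2264, 0.2316]
orientation: [1.892, 2.507, 0.001]
contact_force: [-0.0, 0.2, -0.2]
grip_width: 0.0852
```

```bash
python3 look.py w2
```

```text
4.25 [ 0.50202261 -0.2279494   0.23140254] [ 1.89495454e+00  2.50545746e+00 -1.53356881e-04] [ 0.67988742 -0.02416704 -0.13390018] [ 0.66761905  0.30744822 -0.43184817  1.83026861  0.14803243  1.03523844
  0.4535242 ]
```

View pics/w2.png

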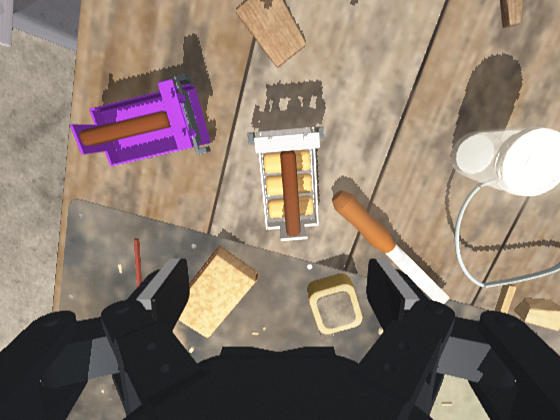

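The close view shows the chute at (290,185). It's grey with three tenons, its handle runs from (289,152) to (292,234), and the arch and nose are at the top (288,140). Purple look-alike is at (140,125). The grey one fits the description, so next I measure it.

```bash
cat > meas.py <<'E'
import sys
import numpy as np,cv2
d=np.load(sys.argv[1]+'.npz');W=d['W'];im=d['im']
u0,u1,v0,v1=map(int,sys.argv[2:6])
sub=np.zeros(W.shape[:2],bool);sub[v0:v1,u0:u1]=1
hsv=cv2.cvtColor(im,cv2.COLOR_BGR2HSV)
br=sub&(hsv[...,0]<20)&(hsv[...,1]>120)&(hsv[...,2]<170)&(W[...,2]>.05)
P=W[br];print('handle n',len(P),P.mean(0),'z med/max',np.median(P[:,2]),P[:,2].max())
T=P[P[:,2]>np.median(P[:,2])-.004]
rect=cv2.minAreaRect((T[:,:2]*1000).astype(np.float32));print('handle top rect',rect,np.median(T[:,2]))
# arch
A=W[sub&(hsv[...,1]<60)&(W[...,2]>.04)];print('grey high',len(A),np.median(A,0),A.max(0),A.min(0), cv2.minAreaRect((A[:,:2]*1000).astype(np.float32)))
cv2.imwrite('pics/crop_%s.png'%sys.argv[1],cv2.resize(im[v0:v1,u0:u1],None,fx=4,fy=4,interpolation=cv2.INTER_CUBIC))
E
python3 meas.py w2 240 340 115 250
python3 - <<'E'
import numpy as np
d=np.load('w2.npz');W=d['W']
# chute outline: z>0.012
s=W[110:250,240:335];m=s[...,2]>.02
import cv2
P=s[m];print(cv2.minAreaRect((P[:,:2]*1000).astype(np.float32)))
for v in range(120,250,8): print(v,(W[v,290]*1000).round(),(W[v,272]*1000).round())
E
```

```text
handle n 1229 [ 0.51492212 -0.22122412  0.06757952] z med/max 0.0678409487044152 0.07047628192365607
handle top rect ((516.0197143554688, -223.90618896484375), (15.789046287536621, 91.15648651123047), 20.52393341064453) 0.06786454458213265
grey high 1198 [ 0.50230494 -0.17473549  0.06788755] [ 0.5466532  -0.15497938  0.07470989] [ 0.46451101 -0.2741259   0.04052332] ((513.6690673828125, -217.634521484375), (64.91719055175781, 111.16513061523438), 20.68962860107422)
((518.4624633789062, -211.88644409179688), (87.2215576171875, 121.8650131225586), 26.017805099487305)
120 [ 496. -150.   -0.] [ 475. -155.   -1.]
128 [ 499. -158.    4.] [ 478. -164.   -1.]
136 [ 498. -166.   67.] [ 481. -171.   67.]
144 [ 500. -174.   68.] [ 483. -179.   69.]
152 [ 503. -181.   67.] [ 486. -191.   14.]
160 [ 505. -189.   67.] [ 488. -199.   18.]
168 [ 507. -197.   68.] [ 491. -208.   19.]
176 [ 510. -205.   68.] [ 493. -218.   16.]
184 [ 512. -212.   70.] [ 496. -227.   18.]
192 [ 514. -220.   69.] [ 498. -236.   18.]
200 [ 517. -229.   68.] [ 501. -246.   16.]
208 [ 519. -237.   69.] [ 504. -256.   17.]
216 [ 522. -246.   68.] [ 507. -266.   17.]
224 [ 524. -254.   69.] [ 509. -275.   19.]
232 [ 527. -263.   68.] [ 514. -292.    1.]
240 [ 540. -296.   -0.] [ 517. -303.   -1.]
248 [ 543. -307.   -0.] [ 520. -314.   -1.]
```

View pics/crop_w2.png

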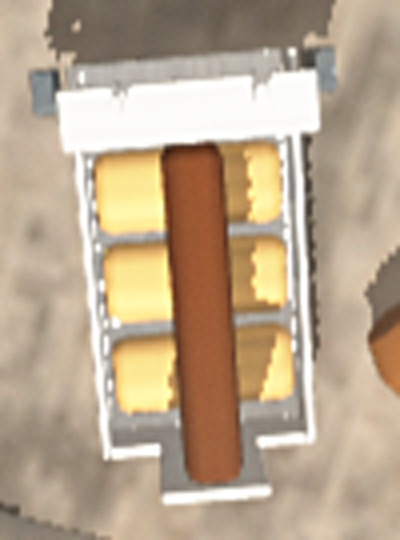

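{"api": "drive_tool", "payload": {"commands": [{"tx": 0.2, "ty": 1, "tz": 0.4, "rx": 0, "ry": 0, "rz": -0.2, "grip": -1}, {"tx": 0.2, "ty": 1, "tz": 0.4, "rx": 0, "ry": 0, "rz": -0.2, "grip": -1}, {"tx": 0.2, "ty": 1, "tz": 0.4, "rx": 0, "ry": 0, "rz": -0.2, "grip": -1}, {"tx": 0.2, "ty": 1, "tz": 0.4, "rx": 0, "ry": 0, "rz": -0.2, "grip": -1}, {"tx": 0.2, "ty": 1, "tz": 0.4, "rx": 0, "ry": 0, "rz": -0.2, "grip": -1}, {"tx": 0.2, "ty": 1, "tz": 0.4, "rx": 0, "ry": 0, "rz": -0.2, "grip": -1}, {"tx": 0.2, "ty": 1, "tz": 0.4, "rx": 0, "ry": 0, "rz": -0.2, "grip": -1}, {"tx": 0.2, "ty": 1, "tz": 0.4, "rx": 0, "ry": 0, "rz": -0.2, "grip": -1}, {"tx": 0.2, "ty": 1, "tz": 0.4, "rx": 0, "ry": 0, "rz": -0.2, "grip": -1}, {"tx": 0.2, "ty": 1, "tz": 0.4, "rx": 0, "ry": 0, "rz": -0.2, "grip": -1}]}}

```text
clock: 5.5
tcp_pos: [0.5418, -0.0294, 0.3115]
orientation: [2.23, 2.212, -0.001]
contact_force: [0.4, 0.1, 0.2]
grip_width: 0.0854
```

{"api": "drive_tool", "payload": {"commands": [{"tx": 0, "ty": 1, "tz": 0, "rx": 0, "ry": 0, "rz": 0, "grip": -1}, {"tx": 0, "ty": 1, "tz": 0, "rx": 0, "ry": 0, "rz": 0, "grip": -1}, {"tx": 0, "ty": 0.5, "tz": 0, "rx": 0, "ry": 0, "rz": 0, "grip": -1}, {"tx": 0, "ty": 0, "tz": 0, "rx": 0, "ry": 0, "rz": 0, "grip": -1}]}}

```text
clock: 6.0
tcp_pos: [0.5419, 0.0214, 0.3113]
orientation: [2.227, 2.216, -0.0]
contact_force: [-0.2, -0.4, 0.0]
grip_width: 0.0855
```

```bash
python3 look.py w3
```

```text
6.05 [0.54189775 0.02071961 0.31122972] [ 2.22779138e+00  2.21461177e+00 -8.06004453e-04] [ 0.71372091 -0.22486343  0.5619188 ] [ 0.29789419  0.23352733 -0.53398478  1.74465549  0.12739508  1.19800892
 -0.27669748]
```

View pics/w3.png

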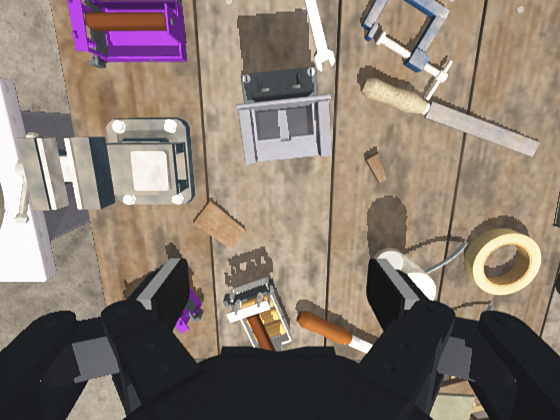

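This view shows the feeder at (285,125). The sill is at the bottom, facing −y, the back stop is at the top (288,98), and the shoulders are at (245,135) and (325,128). Next I fit its geometry from the depth.

```bash
python3 - <<'E'
import numpy as np,cv2
d=np.load('w3.npz');W=d['W'];im=d['im']
s=W[60:175,225:345]
z=s[...,2]
h,e=np.histogram(z[np.isfinite(z)],bins=np.arange(-.01,.18,.003));
for a,b in zip(e,h):
    if b>15: print(round(a,3),b)
cv2.imwrite('pics/crop_w3.png',cv2.resize(im[60:175,225:345],None,fx=5,fy=5,interpolation=cv2.INTER_CUBIC))
hm=np.clip(np.nan_to_num(z)*1000*1.6,0,255).astype(np.uint8)
cv2.imwrite('pics/hm3.png',cv2.resize(cv2.applyColorMap(hm,cv2.COLORMAP_JET),None,fx=5,fy=5,interpolation=cv2.INTER_NEAREST))
for v in range(64,172,4): print(v,(W[v,288]*1000).round().tolist(),(W[v,245]*1000).round().tolist(),(W[v,326]*1000).round().tolist(),(W[v,262]*1000).round().tolist())
E
```

```text
-0.01 41
-0.007 52
-0.004 2345
-0.001 3568
0.002 61
0.005 1012
0.008 379
0.011 26
0.029 1046
0.032 242
0.035 64
0.038 30
0.041 29
0.044 28
0.047 28
0.05 27
0.053 23
0.056 35
0.059 29
0.062 25
0.065 32
0.068 42
0.071 38
0.074 38
0.077 36
0.08 46
0.083 75
0.086 47
0.089 40
0.092 45
0.095 37
0.098 134
0.101 1386
0.104 65
0.107 52
0.11 69
0.113 347
0.116 114
0.119 49
0.122 44
0.125 529
0.128 781
0.131 22
0.134 19
0.137 25
0.14 376
0.143 34
64 [557.0, 173.0, -3.0] [497.0, 173.0, -2.0] [610.0, 173.0, -2.0] [521.0, 173.0, -0.0]
68 [557.0, 168.0, -2.0] [497.0, 168.0, -1.0] [610.0, 167.0, -0.0] [521.0, 168.0, -2.0]
72 [557.0, 161.0, 7.0] [497.0, 163.0, 0.0] [610.0, 162.0, -2.0] [521.0, 162.0, 6.0]
76 [557.0, 156.0, 6.0] [498.0, 156.0, 10.0] [610.0, 157.0, -1.0] [521.0, 156.0, 8.0]
80 [557.0, 151.0, 7.0] [498.0, 151.0, 10.0] [610.0, 152.0, -1.0] [521.0, 151.0, 8.0]
84 [557.0, 146.0, 8.0] [497.0, 147.0, 5.0] [610.0, 147.0, -1.0] [521.0, 146.0, 9.0]
88 [553.0, 129.0, 114.0] [497.0, 141.0, 7.0] [611.0, 142.0, -2.0] [524.0, 132.0, 84.0]
92 [553.0, 125.0, 114.0] [497.0, 136.0, 7.0] [611.0, 136.0, -
[... 985 characters left out ...]
7.0, 30.0]
140 [554.0, 75.0, 103.0] [508.0, 76.0, 128.0] [593.0, 75.0, 129.0] [524.0, 75.0, 102.0]
144 [554.0, 70.0, 101.0] [507.0, 72.0, 128.0] [593.0, 71.0, 128.0] [524.0, 70.0, 103.0]
148 [554.0, 65.0, 101.0] [507.0, 68.0, 129.0] [593.0, 67.0, 129.0] [524.0, 66.0, 103.0]
152 [554.0, 61.0, 101.0] [507.0, 63.0, 129.0] [594.0, 63.0, 128.0] [524.0, 61.0, 102.0]
156 [554.0, 56.0, 102.0] [507.0, 59.0, 129.0] [614.0, 47.0, -0.0] [524.0, 57.0, 103.0]
160 [557.0, 41.0, -1.0] [507.0, 55.0, 128.0] [614.0, 41.0, 1.0] [524.0, 52.0, 102.0]
164 [558.0, 35.0, -1.0] [493.0, 35.0, 0.0] [615.0, 35.0, 1.0] [518.0, 35.0, -1.0]
168 [558.0, 29.0, -2.0] [492.0, 29.0, -1.0] [615.0, 29.0, -2.0] [518.0, 29.0, -1.0]
```

View pics/crop_w3.png

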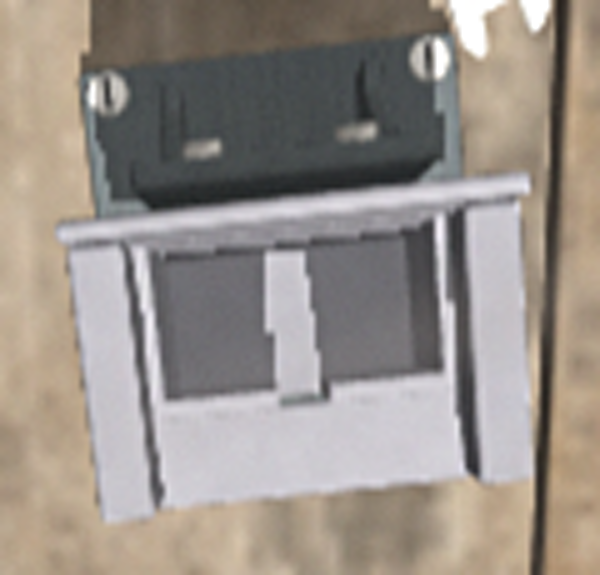

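View pics/hm3.png

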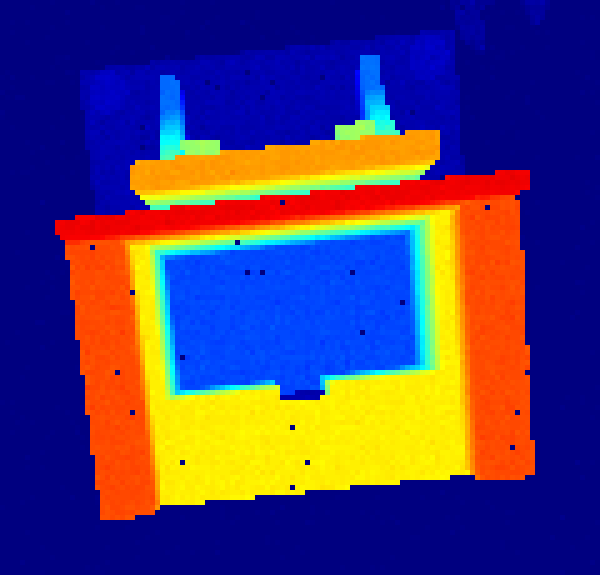

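```bash
python3 - <<'E'
import numpy as np,cv2
def yawfix(r):
    return r
d=np.load('w3.npz');W=d['W']
s=W[60:175,225:345].reshape(-1,3);s=s[np.isfinite(s[:,2])]
z=s[:,2]
def band(a,b): return s[(z>a)&(z<b)]
print('sill z',np.median(band(.098,.105)[:,2]),'shoulder z',np.median(band(.124,.132)[:,2]),'stop',np.median(band(.138,.146)[:,2]))
sh=band(.1265,.131)
from scipy.optimize import minimize
# shoulder rects via soft fit
xm=np.median(sh[:,0])
for S in (sh[sh[:,0]<.54],sh[sh[:,0]>.56]):
    print(len(S),cv2.minAreaRect((S[:,:2]*1000).astype(np.float32)),S[:,:2].mean(0))
    c=S[:,:2]-S[:,:2].mean(0);u,q,v=np.linalg.svd(c,full_matrices=False);print('dir',np.degrees(np.arctan2(v[0,1],v[0,0])))
st=band(.139,.146);c=st[:,:2]-st[:,:2].mean(0);u,q,v=np.linalg.svd(c,full_matrices=False);print('stop',st[:,:2].mean(0),np.degrees(np.arctan2(v[0,1],v[0,0])),cv2.minAreaRect((st[:,:2]*1000).astype(np.float32)))
a=np.vstack([band(.0995,.1045),sh,st]);print('all',cv2.minAreaRect((a[:,:2]*1000).astype(np.float32)))
# handle PCA w2
import subprocess
d=np.load('w2.npz');W=d['W'];im=d['im'];hsv=cv2.cvtColor(im,cv2.COLOR_BGR2HSV)
sub=np.zeros(W.shape[:2],bool);sub[146:250,240:340]=1
br=sub&(hsv[...,0]<20)&(hsv[...,1]>120)&(hsv[...,2]<170)&(W[...,2]>.063)
P=W[br][:,:2];c=P-P.mean(0);u,q,v=np.linalg.svd(c,full_matrices=False);print('handle',P.mean(0),np.degrees(np.arctan2(v[0,1],v[0,0])))
p=c@v[0];q=c@v[1];print(p.min(),p.max(),q.min(),q.max(),P.mean(0)+v[0]*(p.min()+p.max())/2)
E
```

```text
sill z 0.10220976010433414 shoulder z 0.12819141127707268 stop 0.14189714409751225
622 ((520.3816528320312, 80.79707336425781), (33.573394775390625, 57.02842712402344), 5.468710899353027) [0.50981527 0.08056016]
dir -85.70683463481527
637 ((580.4215087890625, 86.59220886230469), (33.354408264160156, 57.11111068725586), 5.918983459472656) [0.59060675 0.08876309]
dir -82.91951836196095
stop [0.54768599 0.11381526] -174.49220042378022 ((547.4019165039062, 113.85143280029297), (92.62290954589844, 4.089685440063477), 5.473360061645508)
all ((549.9027099609375, 88.20982360839844), (93.80799102783203, 68.05879211425781), 5.544051170349121)
handle [ 0.51490233 -0.22113796] -69.47695286925843
-0.04259397887517992 0.048562524970401595 -0.008092396150060095 0.007818302189736382 [ 0.51594857 -0.22393282]
```

Feeder origin comes out at about (0.549, 0.0955) with yaw 95.5° and sill z of 0.102. The chute handle is at (0.516, −0.224) with yaw 110.5° and top z of 0.069. I'm going to grasp it at chute x≈0.

{"api": "drive_tool", "payload": {"commands": [{"tx": -0.12, "ty": -1, "tz": -0.7, "rx": 0, "ry": 0, "rz": 0.26, "grip": -1}, {"tx": -0.12, "ty": -1, "tz": -0.7, "rx": 0, "ry": 0, "rz": 0.26, "grip": -1}, {"tx": -0.12, "ty": -1, "tz": -0.7, "rx": 0, "ry": 0, "rz": 0.26, "grip": -1}, {"tx": -0.12, "ty": -1, "tz": -0.7, "rx": 0, "ry": 0, "rz": 0.26, "grip": -1}, {"tx": -0.12, "ty": -1, "tz": -0.7, "rx": 0, "ry": 0, "rz": 0.26, "grip": -1}, {"tx": -0.12, "ty": -1, "tz": -0.7, "rx": 0, "ry": 0, "rz": 0.26, "grip": -1}, {"tx": -0.12, "ty": -1, "tz": -0.7, "rx": 0, "ry": 0, "rz": 0.26, "grip": -1}, {"tx": -0.12, "ty": -1, "tz": -0.7, "rx": 0, "ry": 0, "rz": 0.26, "grip": -1}, {"tx": -0.12, "ty": -1, "tz": -0.7, "rx": 0, "ry": 0, "rz": 0.26, "grip": -1}, {"tx": -0.12, "ty": -1, "tz": -0.7, "rx": 0, "ry": 0, "rz": 0.26, "grip": -1}]}}

```text
clock: 7.3
tcp_pos: [0.5173, -0.1805, 0.1708]
orientation: [1.791, 2.581, -0.001]
contact_force: [-0.3, -0.1, 0.4]
grip_width: 0.0855
```

{"api": "drive_tool", "payload": {"commands": [{"tx": -0.12, "ty": -1, "tz": -0.5, "rx": 0, "ry": 0, "rz": 0, "grip": -1}, {"tx": -0.12, "ty": -0.85, "tz": -0.5, "rx": 0, "ry": 0, "rz": 0, "grip": -1}, {"tx": 0, "ty": 0, "tz": 0, "rx": 0, "ry": 0, "rz": 0, "grip": -1}]}}

```text
clock: 7.68
tcp_pos: [0.5121, -0.217, 0.1505]
orientation: [-1.794, -2.577, 0.001]
contact_force: [-0.1, -0.5, 0.2]
grip_width: 0.0853
```

```bash
python3 look.py w4
```

```text
7.725 [ 0.51286579 -0.21556731  0.15109265] [-1.79202261e+00 -2.57962361e+00 -1.44254740e-04] [-0.03919005  0.91056765 -0.56142836] [ 0.64518444  0.413939   -0.45073243  1.89368054  0.22802456  0.88476061
  0.43854076]
```

View pics/w4.png

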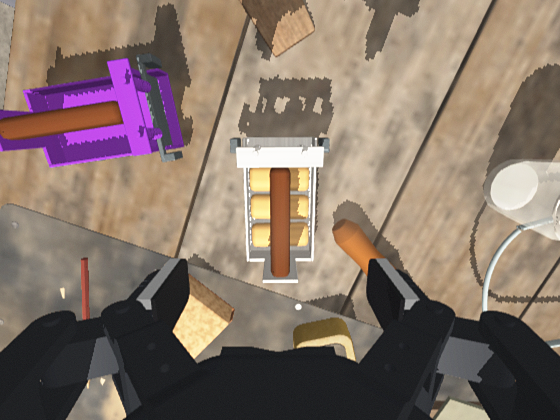

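The handle is at (280,222), aligned with the image axis and centred. The chisel handle is close on the right at (345,235), so I'll half-close the fingers before descending.

```bash
python3 - <<'E'
import numpy as np,cv2
d=np.load('w4.npz');W=d['W'];im=d['im'];hsv=cv2.cvtColor(im,cv2.COLOR_BGR2HSV)
sub=np.zeros(W.shape[:2],bool);sub[160:285,240:325]=1
br=sub&(hsv[...,0]<20)&(hsv[...,1]>120)&(hsv[...,2]<170)&(W[...,2]>.063)
P=W[br][:,:2];c=P-P.mean(0);u,q,v=np.linalg.svd(c,full_matrices=False);print('handle',np.degrees(np.arctan2(v[0,1],v[0,0])))
p=c@v[0];q=c@v[1];print(p.min(),p.max(),q.min(),q.max(),P.mean(0)+v[0]*(p.min()+p.max())/2+v[1]*(q.min()+q.max())/2,np.median(W[br][:,2]))
s=W[215:300,325:400].reshape(-1,3);s=s[s[:,2]>.012];print('chisel',s.min(0),s.max(0))
E
```

```text
handle 110.6807899560095
-0.049135462462673196 0.0422332896729286 -0.0076908036955575625 0.007952882012403094 [ 0.51578405 -0.22374223] 0.06789319911152805
chisel [ 0.54775647 -0.2566676   0.01232124] [ 0.65041107 -0.18984452  0.2001277 ]
```

{"api": "drive_tool", "payload": {"commands": [{"tx": 0, "ty": 0, "tz": -0.4, "rx": 0, "ry": 0, "rz": 0, "grip": 0}, {"tx": 0, "ty": 0, "tz": -0.8, "rx": 0, "ry": 0, "rz": 0, "grip": 0}, {"tx": 0, "ty": 0, "tz": -1, "rx": 0, "ry": 0, "rz": 0, "grip": 0}, {"tx": 0, "ty": 0, "tz": -1, "rx": 0, "ry": 0, "rz": 0, "grip": 0}]}}

```text
clock: 8.22
tcp_pos: [0.5129, -0.2144, 0.0859]
orientation: [-1.789, -2.582, -0.0]
contact_force: [-0.1, 0.6, 0.2]
grip_width: 0.0427
```

{"api": "drive_tool", "payload": {"commands": [{"tx": 0, "ty": 0, "tz": -1, "rx": 0, "ry": 0, "rz": 0, "grip": 0}, {"tx": 0, "ty": 0, "tz": -0.8, "rx": 0, "ry": 0, "rz": 0, "grip": 0}, {"tx": 0, "ty": 0, "tz": -0.6, "rx": 0, "ry": 0, "rz": 0, "grip": 0}, {"tx": 0, "ty": 0, "tz": 0, "rx": 0, "ry": 0, "rz": 0, "grip": 1}, {"tx": 0, "ty": 0, "tz": 0, "rx": 0, "ry": 0, "rz": 0, "grip": 1}, {"tx": 0, "ty": 0, "tz": 0, "rx": 0, "ry": 0, "rz": 0, "grip": 1}, {"tx": 0, "ty": 0, "tz": 0, "rx": 0, "ry": 0, "rz": 0, "grip": 1}], "grip_force": 90}}

```text
clock: 9.1
tcp_pos: [0.5131, -0.2153, 0.0396]
orientation: [1.79, 2.581, 0.0]
contact_force: [-0.3, 1.1, -1.9]
grip_width: 0.0149
```

{"api": "drive_tool", "payload": {"commands": [{"tx": 0, "ty": 0, "tz": 0.3, "rx": 0, "ry": 0, "rz": 0, "grip": 1}, {"tx": 0, "ty": 0, "tz": 0.7, "rx": 0, "ry": 0, "rz": 0, "grip": 1}, {"tx": 0, "ty": 0, "tz": 1, "rx": 0, "ry": 0, "rz": 0, "grip": 1}, {"tx": 0, "ty": 0, "tz": 1, "rx": 0, "ry": 0, "rz": 0, "grip": 1}, {"tx": 0, "ty": 0.5, "tz": 1, "rx": 0, "ry": 0, "rz": 0, "grip": 1}, {"tx": 0.2, "ty": 0.8, "tz": 1, "rx": 0, "ry": 0, "rz": -0.2, "grip": 1}, {"tx": 0.2, "ty": 1, "tz": 1, "rx": 0, "ry": 0, "rz": -0.2, "grip": 1}, {"tx": 0.2, "ty": 1, "tz": 1, "rx": 0, "ry": 0, "rz": -0.2, "grip": 1}, {"tx": 0.2, "ty": 1, "tz": 0, "rx": 0, "ry": 0, "rz": -0.2, "grip": 1}, {"tx": 0.2, "ty": 1, "tz": 0, "rx": 0, "ry": 0, "rz": -0.2, "grip": 1}]}}

```text
clock: 10.35
tcp_pos: [0.5332, -0.1076, 0.1806]
orientation: [1.966, 2.449, 0.001]
contact_force: [0.8, -0.1, -2.6]
grip_width: 0.0148
```

{"api": "drive_tool", "payload": {"commands": [{"tx": 0.2, "ty": 1, "tz": 0, "rx": 0, "ry": 0, "rz": -0.2, "grip": 1}, {"tx": 0.2, "ty": 1, "tz": 0, "rx": 0, "ry": 0, "rz": -0.2, "grip": 1}, {"tx": 0.2, "ty": 1, "tz": 0, "rx": 0, "ry": 0, "rz": -0.2, "grip": 1}, {"tx": 0.2, "ty": 1, "tz": 0, "rx": 0, "ry": 0, "rz": -0.2, "grip": 1}, {"tx": 0.2, "ty": 0.6, "tz": 0, "rx": 0, "ry": 0, "rz": -0.1, "grip": 1}, {"tx": 0, "ty": 0.3, "tz": 0, "rx": 0, "ry": 0, "rz": 0, "grip": 1}, {"tx": 0, "ty": 0, "tz": 0, "rx": 0, "ry": 0, "rz": 0, "grip": 1}, {"tx": 0, "ty": 0, "tz": 0, "rx": 0, "ry": 0, "rz": 0, "grip": 1}]}}

```text
clock: 11.35
tcp_pos: [0.5529, -0.0121, 0.1792]
orientation: [2.117, 2.321, -0.001]
contact_force: [0.6, -0.7, -2.0]
grip_width: 0.0148
```

```bash
python3 look.py w5; python3 -c "
from h import *
f=grab('top','top5');np.savez('top5.npz',W=cloud(f),im=f['frame'])
print(status.get_obs()['contact_force'],status.get_obs()['moment'])"
```

```text
11.4 [ 0.55290181 -0.01212129  0.17923111] [ 2.11740944e+00  2.32074194e+00 -8.13907710e-04] [-0.01464876  0.56593125 -1.6319869 ] [ 0.28914832  0.37585712 -0.47215531  1.87641796  0.20898048  0.93811505
 -0.18757484]
[-0.96860023 -0.01917804 -2.05521212] [-0.02495174 -0.00717152  0.00926564]
```

View pics/w5.png

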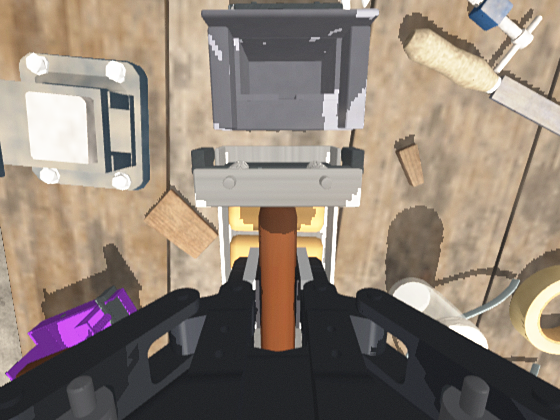

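The chute is held level, with the arch at (278,188). The feeder mouth is straight ahead at (288,75), with the shoulders at (218,75) and (362,75). I'm measuring their offset in this one frame.

```bash
cat > rel.py <<'E'
import sys,numpy as np,cv2
d=np.load(sys.argv[1]+'.npz');W=d['W'];im=d['im'];hsv=cv2.cvtColor(im,cv2.COLOR_BGR2HSV)
def pca(P):
    P=P[:,:2];m=P.mean(0);c=P-m;u,q,v=np.linalg.svd(c,full_matrices=False);a=np.degrees(np.arctan2(v[0,1],v[0,0]))%180
    p=c@v[0];q=c@v[1];return len(P),a,(m+v[0]*(np.percentile(p,.5)+np.percentile(p,99.5))/2+v[1]*(np.percentile(q,1)+np.percentile(q,99))/2).round(4),np.ptp(p).round(4),np.ptp(q).round(4)
arch=W[140:215,185:370].reshape(-1,3);z=arch[:,2];h,e=np.histogram(z[np.isfinite(z)],np.arange(0,.25,.004));print([(round(a,3),int(b)) for a,b in zip(e,h) if b>60])
t=float(sys.argv[2])
A=arch[abs(z-t)<.004];print('arch',pca(A),np.median(A[:,2]))
br=np.zeros(W.shape[:2],bool);br[200:345,255:300]=1
br&=(hsv[...,0]<20)&(hsv[...,1]>120)&(hsv[...,2]<200)&(abs(W[...,2]-t)<.008);print('handle',pca(W[br]),np.median(W[br][:,2]))
H=W[br];print('handle z tilt, slope vs y',np.polyfit(H[:,1],H[:,2],1)[0])
F=W[0:140,190:390].reshape(-1,3);z=F[:,2]
for n,a,b in(('sill',.098,.106),('sh',.1245,.132),('stop',.138,.146)):
    S=F[(z>a)&(z<b)]
    if n=='sh':
        for Q in(S[S[:,0]<.53],S[S[:,0]>.57]):print(n,pca(Q),np.median(Q[:,2]))
    else: print(n,pca(S),np.median(S[:,2]))
E
python3 rel.py w5 0.208
```

```text
[(np.float64(0.0), 466), (np.float64(0.004), 78), (np.float64(0.144), 1787), (np.float64(0.148), 141), (np.float64(0.152), 171), (np.float64(0.156), 714), (np.float64(0.16), 221), (np.float64(0.164), 321), (np.float64(0.168), 86), (np.float64(0.172), 524), (np.float64(0.176), 392), (np.float64(0.204), 4472), (np.float64(0.208), 1907), (np.float64(0.212), 217)]
arch (6379, np.float64(5.27716758032242), array([0.5487, 0.0314]), np.float64(0.0652), np.float64(0.0193)) 0.20766737850865874
handle (4824, np.float64(95.43994518676199), array([ 0.5523, -0.0075]), np.float64(0.0664), np.float64(0.0162)) 0.20767627222193488
handle z tilt, slope vs y -0.007485541432261875
sill (4688, np.float64(6.885570241783441), array([0.5505, 0.0832]), np.float64(0.091), np.float64(0.06)) 0.1022724121465078
sh (2295, np.float64(91.4408774414595), array([0.515 , 0.0806]), np.float64(0.0588), np.float64(0.029)) 0.1282484946583388
sh (2274, np.float64(97.91152967667051), array([0.5872, 0.0874]), np.float64(0.0582), np.float64(0.0244)) 0.12815635487218807
stop (1844, np.float64(5.572513634269029), array([0.5475, 0.1133]), np.float64(0.0935), np.float64(0.0048)) 0.1419080653168639
```

{"api": "drive_tool", "payload": {"commands": [{"tx": 0.1, "ty": 0.8, "tz": 0, "rx": 0, "ry": 0, "rz": 0, "grip": 1}, {"tx": 0.08, "ty": 0.8, "tz": -0.4, "rx": 0, "ry": 0, "rz": 0, "grip": 1}, {"tx": 0, "ty": 0.03, "tz": -0.5, "rx": 0, "ry": 0, "rz": 0, "grip": 1}, {"tx": 0, "ty": 0, "tz": 0, "rx": 0, "ry": 0, "rz": 0, "grip": 1}, {"tx": 0, "ty": 0, "tz": 0, "rx": 0, "ry": 0, "rz": 0, "grip": 1}]}}

```text
clock: 12.08
tcp_pos: [0.5566, 0.0209, 0.1611]
orientation: [-2.117, -2.321, 0.001]
contact_force: [0.0, -0.2, -1.2]
grip_width: 0.015
```

```bash
python3 look.py w6; python3 rel.py w6 0.19; python3 -c "
from h import *
f=grab('side','side6')
print([status.get_obs()['contact_force'].round(2) for _ in range(2)])
cv2.imwrite('pics/side6c.png',cv2.resize(f['frame'][110:230,200:360],None,fx=5,fy=5,interpolation=cv2.INTER_CUBIC))"
```

```text
12.125 [0.55678126 0.02088217 0.16131173] [ 2.11687286e+00  2.32104539e+00 -2.61598106e-04] [-0.34557278  0.26735966 -2.39439274] [ 0.22921975  0.40542883 -0.4748831   1.88260224  0.23123654  0.90750118
 -0.26416562]
[(np.float64(0.0), 258), (np.float64(0.1), 150), (np.float64(0.124), 1028), (np.float64(0.128), 1154), (np.float64(0.132), 169), (np.float64(0.136), 483), (np.float64(0.14), 473), (np.float64(0.144), 274), (np.float64(0.148), 172), (np.float64(0.152), 168), (np.float64(0.156), 774), (np.float64(0.184), 219), (np.float64(0.188), 6164), (np.float64(0.192), 234)]
arch (6384, np.float64(5.327765882308562), array([0.5525, 0.0644]), np.float64(0.0653), np.float64(0.0192)) 0.18950807074789616
handle (4816, np.float64(95.41359788815258), array([0.5561, 0.0255]), np.float64(0.066), np.float64(0.016)) 0.18953118618607762
handle z tilt, slope vs y -0.005918302429066357
sill (921, np.float64(6.546079295649992), array([0.5486, 0.1012]), np.float64(0.0718), np.float64(0.0428)) 0.10235097880989749
sh (1346, np.float64(87.3990274480099), array([0.5136, 0.0939]), np.float64(0.0337), np.float64(0.0278)) 0.12831534549146845
sh (1355, np.float64(100.41309598254996), array([0.5862, 0.1005]), np.float64(0.0325), np.float64(0.0244)) 0.1281953224365763
stop (1709, np.float64(5.548484656111782), array([0.5491, 0.1137]), np.float64(0.0906), np.float64(0.0044)) 0.14202636113424907
[array([-1.19, -0.25, -1.54]), array([-1.19, -0.25, -1.54])]
```

View pics/w6.png

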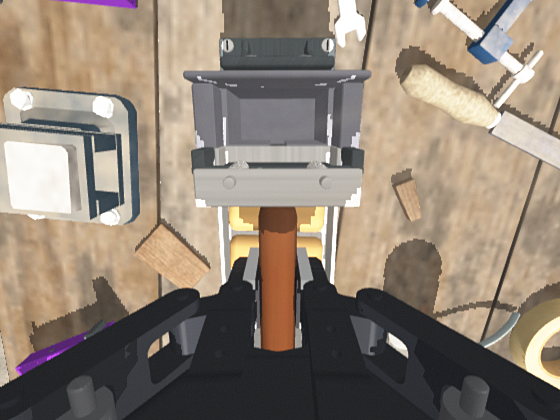

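View pics/side6c.png

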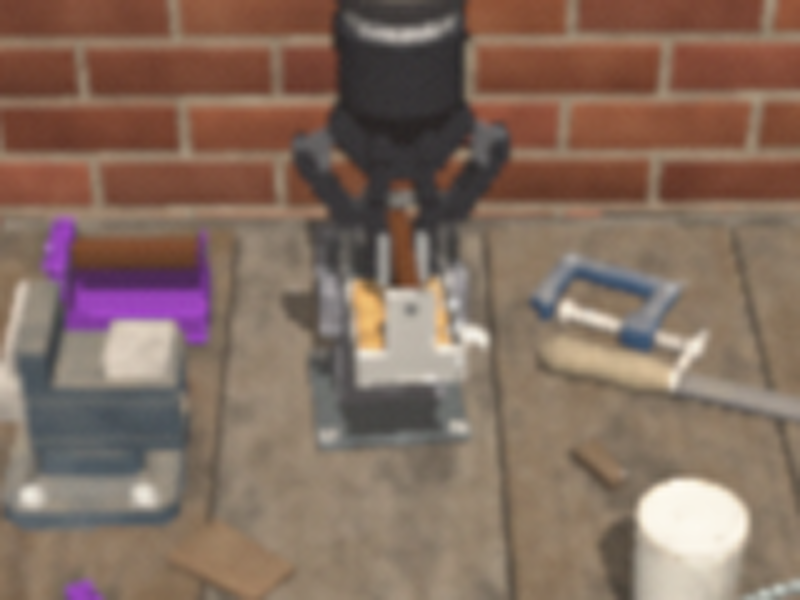

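The fit is lined up laterally to about 0.4 mm. Descending slowly.

{"api": "drive_tool", "payload": {"commands": [{"tx": 0, "ty": 0, "tz": -0.25, "rx": 0, "ry": 0, "rz": 0, "grip": 1}, {"tx": 0, "ty": 0, "tz": -0.25, "rx": 0, "ry": 0, "rz": 0, "grip": 1}, {"tx": 0, "ty": 0, "tz": 0, "rx": 0, "ry": 0, "rz": 0, "grip": 1}]}}

```text
clock: 12.55
tcp_pos: [0.557, 0.0212, 0.1513]
orientation: [2.116, 2.321, 0.0]
contact_force: [0.9, -0.3, 1.0]
grip_width: 0.0145
```

{"api": "drive_tool", "payload": {"commands": [{"tx": 0, "ty": 0, "tz": -0.2, "rx": 0, "ry": 0, "rz": 0, "grip": 1}, {"tx": 0, "ty": 0, "tz": -0.1, "rx": 0, "ry": 0, "rz": 0, "grip": 1}, {"tx": 0, "ty": 0, "tz": 0, "rx": 0, "ry": 0, "rz": 0, "grip": 1}]}}

```text
clock: 12.92
tcp_pos: [0.557, 0.0213, 0.1454]
orientation: [2.116, 2.321, 0.001]
contact_force: [1.2, -1.5, 2.1]
grip_width: 0.0146
```

{"api": "drive_tool", "payload": {"commands": [{"tx": 0, "ty": 0, "tz": -0.15, "rx": 0, "ry": 0, "rz": 0, "grip": 1}, {"tx": 0, "ty": 0, "tz": -0.1, "rx": 0, "ry": 0, "rz": 0, "grip": 1}, {"tx": 0, "ty": 0, "tz": 0, "rx": 0, "ry": 0, "rz": 0, "grip": 1}]}}

```text
clock: 13.3
tcp_pos: [0.557, 0.0214, 0.1404]
orientation: [2.116, 2.322, 0.001]
contact_force: [1.0, -1.9, 2.6]
grip_width: 0.0146
```

```bash
python3 look.py w7; python3 rel.py w7 0.169; python3 -c "
import cv2
a=cv2.imread('pics/w7.png');cv2.imwrite('pics/w7c.png',cv2.resize(a[60:260,180:380],None,fx=3,fy=3,interpolation=cv2.INTER_CUBIC))"
```

```text
13.35 [0.55697969 0.02136822 0.14042817] [2.11598776e+00 2.32157959e+00 6.07451849e-04] [ 2.03030314 -0.77095468  3.91548148] [ 0.22007214  0.43199875 -0.46668914  1.89948008  0.24989308  0.86658023
 -0.28008689]
[(np.float64(0.0), 137), (np.float64(0.028), 115), (np.float64(0.1), 70), (np.float64(0.104), 1650), (np.float64(0.108), 566), (np.float64(0.112), 124), (np.float64(0.116), 546), (np.float64(0.12), 256), (np.float64(0.124), 652), (np.float64(0.128), 566), (np.float64(0.132), 176), (np.float64(0.136), 102), (np.float64(0.14), 87), (np.float64(0.144), 89), (np.float64(0.148), 131), (np.float64(0.152), 538), (np.float64(0.164), 596), (np.float64(0.168), 5034), (np.float64(0.172), 110), (np.float64(0.176), 552), (np.float64(0.18), 74), (np.float64(0.184), 81), (np.float64(0.188), 318)]
arch (5625, np.float64(5.320226067340737), array([0.5528, 0.0648]), np.float64(0.0652), np.float64(0.0192)) 0.1689666532218717
handle (4811, np.float64(95.51275900633439), array([0.5564, 0.026 ]), np.float64(0.0666), np.float64(0.016)) 0.1688364951594506
handle z tilt, slope vs y -0.002540535312726054
sill (1086, np.float64(5.440940406065465), array([0.5492, 0.0969]), np.float64(0.0712), np.float64(0.0304)) 0.10223427743607585
sh (1134, np.float64(82.99515240364221), array([0.5159, 0.0949]), np.float64(0.0336), np.float64(0.0225)) 0.12823040217773174
sh (1706, np.float64(101.6300464468822), array([0.5861, 0.1012]), np.float64(0.0316), np.float64(0.0236)) 0.12827904905892068
stop (2193, np.float64(5.542532959734462), array([0.5521, 0.114 ]), np.float64(0.0847), np.float64(0.0045)) 0.14199506627184194
```

View pics/w7c.png

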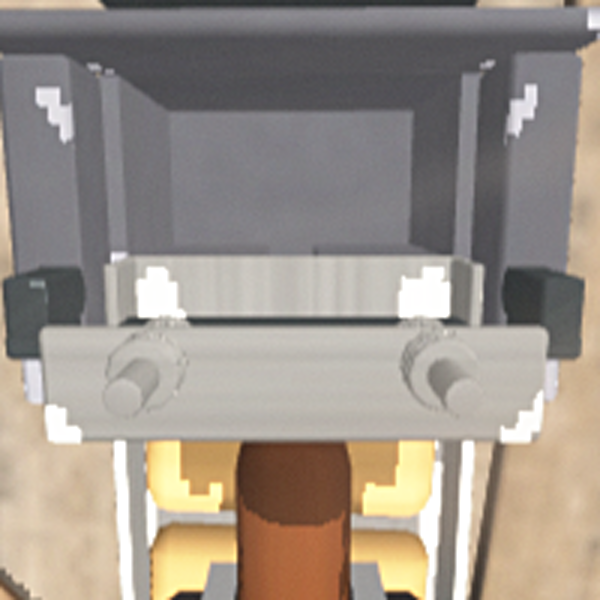

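Shutter is up about 15–16 mm and the nose is about 1.7 mm above the sill at x≈−16 mm. Next I compute the tipping path about the nose edge.

```bash
python3 - <<'E'
import numpy as np
a=np.array([-.0958,.9954])
def pos(t):
    c,s=np.cos(np.radians(t)),np.sin(np.radians(t))
    return np.array([-57.6*c+35.6*s-1.8*t/40, 57.6*s+35.6*c+1.9*t/40])
prev=pos(0)
for t in range(4,49,4):
    p=pos(t);d=p-prev;prev=p
    print(t,'tx',round(d[0]*a[0]/20,3),'ty',round(d[0]*a[1]/20,3),'tz',round(d[1]/20,3), (p-pos(0)).round(1))
print('rx',-.9954/2,'ry',-.0958/2)
E
```

```text
4 tx -0.012 ty 0.122 tz 0.206 [2.4 4.1]
8 tx -0.013 ty 0.135 tz 0.196 [5.2 8. ]
12 tx -0.014 ty 0.148 tz 0.186 [ 8.1 11.8]
16 tx -0.015 ty 0.159 tz 0.174 [11.3 15.3]
20 tx -0.016 ty 0.17 tz 0.162 [14.7 18.5]
24 tx -0.017 ty 0.181 tz 0.149 [18.4 21.5]
28 tx -0.018 ty 0.19 tz 0.136 [22.2 24.2]
32 tx -0.019 ty 0.198 tz 0.121 [26.2 26.6]
36 tx -0.02 ty 0.205 tz 0.107 [30.3 28.8]
40 tx -0.02 ty 0.212 tz 0.091 [34.6 30.6]
44 tx -0.021 ty 0.217 tz 0.076 [38.9 32.1]
48 tx -0.021 ty 0.221 tz 0.06 [43.4 33.3]
rx -0.4977 ry -0.0479
```

{"api": "drive_tool", "payload": {"commands": [{"tx": -0.012, "ty": 0.122, "tz": 0.206, "rx": -0.498, "ry": -0.048, "rz": 0, "grip": 1}, {"tx": -0.013, "ty": 0.135, "tz": 0.196, "rx": -0.498, "ry": -0.048, "rz": 0, "grip": 1}, {"tx": -0.014, "ty": 0.148, "tz": 0.186, "rx": -0.498, "ry": -0.048, "rz": 0, "grip": 1}, {"tx": -0.015, "ty": 0.159, "tz": 0.174, "rx": -0.498, "ry": -0.048, "rz": 0, "grip": 1}, {"tx": 0, "ty": 0, "tz": 0, "rx": 0, "ry": 0, "rz": 0, "grip": 1}]}}

```text
clock: 13.98
tcp_pos: [0.5553, 0.0347, 0.1555]
orientation: [1.965, 2.164, -0.275]
contact_force: [-0.5, 2.8, 2.1]
grip_width: 0.0147
```

```bash
python3 look.py w8; python3 -c "
import cv2
a=cv2.imread('pics/w8.png');cv2.imwrite('pics/w8c.png',cv2.resize(a[40:260,170:390],None,fx=2.7,fy=2.7,interpolation=cv2.INTER_CUBIC))"
```

```text
14.025 [0.55526949 0.03442628 0.15531452] [ 1.96713511  2.16329818 -0.27339537] [-0.93606805  2.4236599   2.65376944] [-0.03600567  0.41945367 -0.37397398  1.89542515  0.49987372  0.99719917
 -0.59681725]
```

View pics/w8c.png

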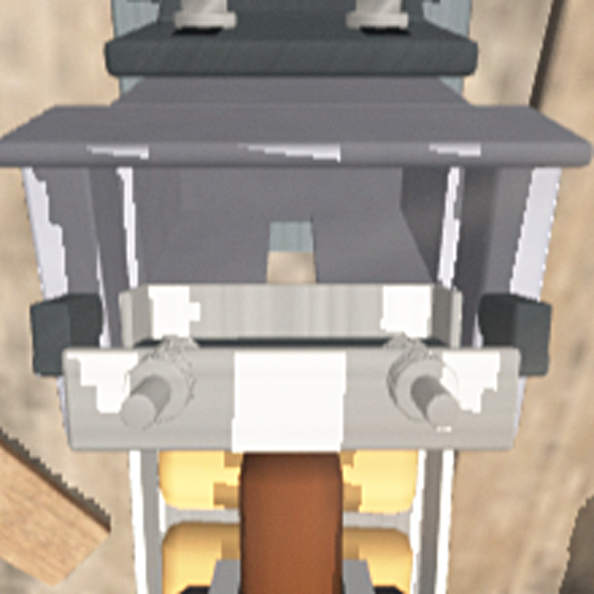

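Tipped 16°: the chute hasn't moved in the grip, the shutter rods are still up and the tenons still stay. I'll keep going.

{"api": "drive_tool", "payload": {"commands": [{"tx": -0.016, "ty": 0.17, "tz": 0.162, "rx": -0.498, "ry": -0.048, "rz": 0, "grip": 1}, {"tx": -0.017, "ty": 0.181, "tz": 0.149, "rx": -0.498, "ry": -0.048, "rz": 0, "grip": 1}, {"tx": -0.018, "ty": 0.19, "tz": 0.136, "rx": -0.498, "ry": -0.048, "rz": 0, "grip": 1}, {"tx": -0.019, "ty": 0.198, "tz": 0.121, "rx": -0.498, "ry": -0.048, "rz": 0, "grip": 1}, {"tx": 0, "ty": 0, "tz": 0, "rx": 0, "ry": 0, "rz": 0, "grip": 1}]}}

```text
clock: 14.65
tcp_pos: [0.5539, 0.0472, 0.1667]
orientation: [1.805, 1.982, -0.519]
contact_force: [0.6, 0.6, 4.3]
grip_width: 0.0145
```

```bash
python3 look.py w9; python3 -c "
import cv2
a=cv2.imread('pics/w9.png');cv2.imwrite('pics/w9c.png',cv2.resize(a[40:260,170:390],None,fx=2.7,fy=2.7,interpolation=cv2.INTER_CUBIC))
from h import *
f=grab('side','side9')
cv2.imwrite('pics/side9c.png',cv2.resize(f['frame'][110:230,200:360],None,fx=5,fy=5,interpolation=cv2.INTER_CUBIC))"
```

```text
14.7 [0.55390471 0.04708117 0.16659787] [ 1.80646877  1.98206085 -0.51755004] [0.03856244 0.02461208 4.32249148] [-0.24970853  0.4766827  -0.31607774  1.86850968  0.69350384  1.19869172
 -0.84564105]
```

View pics/w9c.png

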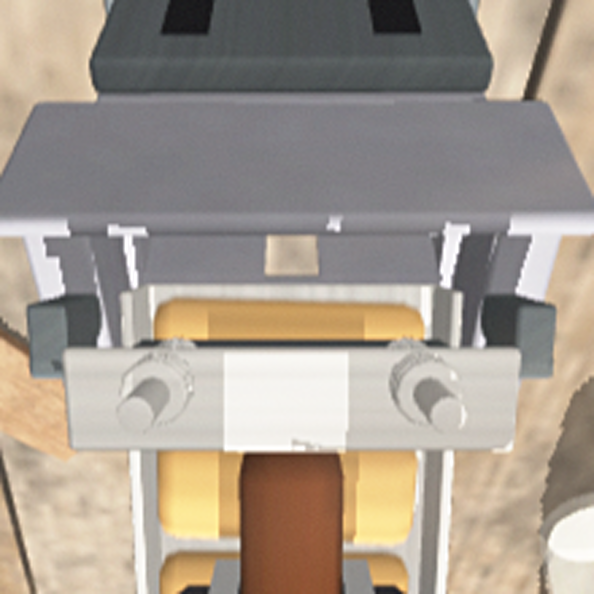

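View pics/side9c.png

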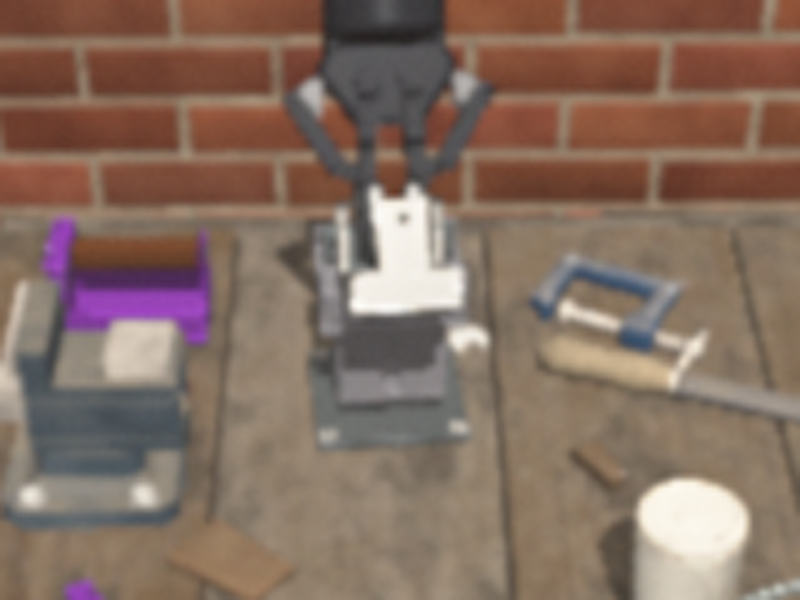

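At about 31° the front tenon is passing under the shutter. I'm going to 36° and holding.

{"api": "drive_tool", "payload": {"commands": [{"tx": -0.02, "ty": 0.205, "tz": 0.107, "rx": -0.498, "ry": -0.048, "rz": 0, "grip": 1}, {"tx": 0, "ty": 0, "tz": 0, "rx": 0, "ry": 0, "rz": 0, "grip": 1}, {"tx": 0, "ty": 0, "tz": 0, "rx": 0, "ry": 0, "rz": 0, "grip": 1}, {"tx": 0, "ty": 0, "tz": 0, "rx": 0, "ry": 0, "rz": 0, "grip": 1}]}}

```text
clock: 15.25
tcp_pos: [0.5536, 0.0511, 0.169]
orientation: [1.765, 1.935, -0.571]
contact_force: [-0.3, -0.2, 3.6]
grip_width: 0.0146
```

```bash
python3 look.py w10; python3 -c "
import cv2
a=cv2.imread('pics/w10.png');cv2.imwrite('pics/w10c.png',cv2.resize(a[40:280,170:390],None,fx=2.5,fy=2.5,interpolation=cv2.INTER_CUBIC))"
```

```text
15.3 [0.55360599 0.05114164 0.16904749] [ 1.76429538  1.93448941 -0.57151098] [-0.96198659  0.36860066  4.56859721] [-0.29715954  0.49901809 -0.3042711   1.8590691   0.73074496  1.25360852
 -0.89578857]
```

View pics/w10c.png

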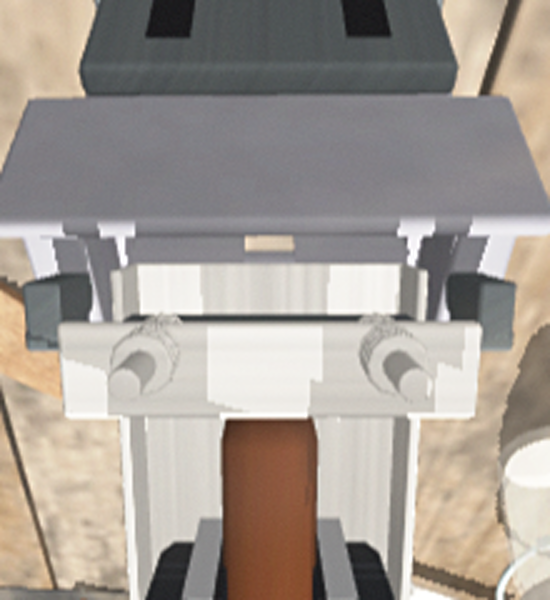

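The chute floor is empty. I'll go to 39° and hold briefly in case a tenon is hidden under the arch.

{"api": "drive_tool", "payload": {"commands": [{"tx": -0.015, "ty": 0.158, "tz": 0.07, "rx": -0.373, "ry": -0.036, "rz": 0, "grip": 1}, {"tx": 0, "ty": 0, "tz": 0, "rx": 0, "ry": 0, "rz": 0, "grip": 1}, {"tx": 0, "ty": 0, "tz": 0, "rx": 0, "ry": 0, "rz": 0, "grip": 1}, {"tx": 0, "ty": 0, "tz": 0, "rx": 0, "ry": 0, "rz": 0, "grip": 1}]}}

```text
clock: 15.8
tcp_pos: [0.5535, 0.0538, 0.1708]
orientation: [1.731, 1.898, -0.612]
contact_force: [-0.9, -1.2, 5.7]
grip_width: 0.0144
```

```bash
python3 look.py w11; python3 -c "
import cv2
a=cv2.imread('pics/w11.png');cv2.imwrite('pics/w11c.png',cv2.resize(a[40:280,170:390],None,fx=2.5,fy=2.5,interpolation=cv2.INTER_CUBIC))"
```

```text
15.85 [0.55346533 0.05381134 0.17079813] [ 1.73124111  1.89791693 -0.61235148] [-0.14237592 -0.85240696  5.12276527] [-0.33173394  0.51799997 -0.29438598  1.85114078  0.75644698  1.29605373
 -0.92958918]
```

View pics/w11c.png

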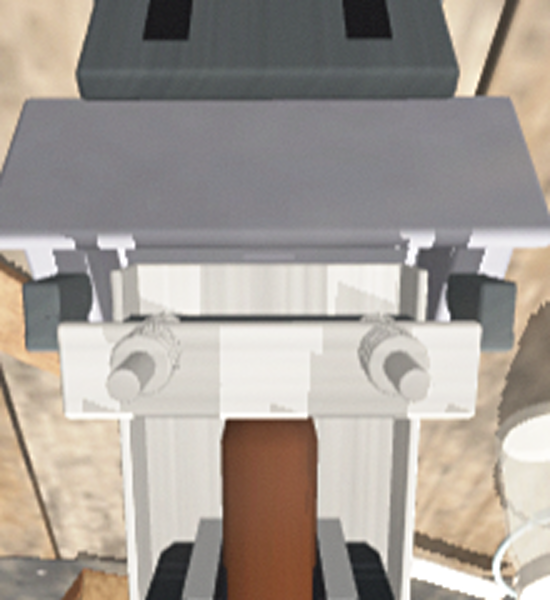

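All three are out of the chute. I'm tipping back level along the same path while lifting off.

{"api": "drive_tool", "payload": {"commands": [{"tx": 0.015, "ty": -0.158, "tz": -0.07, "rx": 0.373, "ry": 0.036, "rz": 0, "grip": 1}, {"tx": 0.039, "ty": -0.403, "tz": -0.128, "rx": 0.996, "ry": 0.096, "rz": 0, "grip": 1}, {"tx": 0.035, "ty": -0.371, "tz": -0.085, "rx": 0.996, "ry": 0.096, "rz": 0, "grip": 1}, {"tx": 0.031, "ty": -0.329, "tz": 0.0, "rx": 0.996, "ry": 0.096, "rz": 0, "grip": 1}, {"tx": 0.027, "ty": -0.283, "tz": 0.3, "rx": 0.996, "ry": 0.096, "rz": 0, "grip": 1}, {"tx": 0.012, "ty": -0.122, "tz": 0.6, "rx": 0.498, "ry": 0.048, "rz": 0, "grip": 1}, {"tx": 0, "ty": -0.3, "tz": 0.8, "rx": 0, "ry": 0, "rz": 0, "grip": 1}, {"tx": 0, "ty": -0.8, "tz": 0.5, "rx": 0, "ry": 0, "rz": 0, "grip": 1}, {"tx": 0, "ty": -1, "tz": 0, "rx": 0, "ry": 0, "rz": 0, "grip": 1}, {"tx": 0, "ty": -1, "tz": 0, "rx": 0, "ry": 0, "rz": 0, "grip": 1}]}}

```text
clock: 17.1
tcp_pos: [0.5565, -0.0407, 0.209]
orientation: [2.113, 2.324, -0.001]
contact_force: [-0.1, 0.6, -1.8]
grip_width: 0.0148
```

```bash
python3 look.py w12
```

```text
17.15 [ 0.55636917 -0.04446029  0.20875191] [ 2.11708541  2.31881625 -0.00434075] [-0.87800716 -3.12960151 -2.32306647] [ 0.32030919  0.34428039 -0.43794618  1.83818335  0.17494203  0.997385
 -0.09970018]
```

View pics/w12.png

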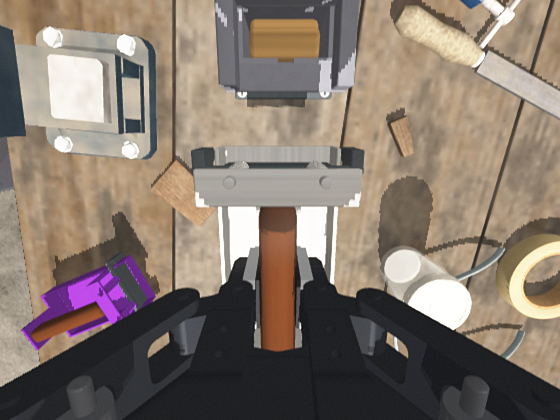

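The chute is empty and level again with the shutter shut, and a tenon lies flat in the magazine mouth at (285,38). I'm measuring the stack height, then returning the chute to its original clear spot.

```bash
python3 -c "
import numpy as np
W=np.load('w12.npz')['W']
print(np.median(W[25:50,258:312].reshape(-1,3),0),W[25:50,258:312,2].min(),W[25:50,258:312,2].max())"
```

```text
[nan nan nan] nan nan
```

{"api": "drive_tool", "payload": {"commands": [{"tx": -0.2, "ty": -1, "tz": 0, "rx": 0, "ry": 0, "rz": 0.2, "grip": 1}, {"tx": -0.25, "ty": -1, "tz": 0, "rx": 0, "ry": 0, "rz": 0.2, "grip": 1}, {"tx": -0.25, "ty": -1, "tz": -0.2, "rx": 0, "ry": 0, "rz": 0.2, "grip": 1}, {"tx": -0.25, "ty": -1, "tz": -0.5, "rx": 0, "ry": 0, "rz": 0.2, "grip": 1}, {"tx": -0.25, "ty": -1, "tz": -0.8, "rx": 0, "ry": 0, "rz": 0.2, "grip": 1}, {"tx": -0.25, "ty": -1, "tz": -1, "rx": 0, "ry": 0, "rz": 0.2, "grip": 1}, {"tx": -0.25, "ty": -1, "tz": -1, "rx": 0, "ry": 0, "rz": 0.2, "grip": 1}, {"tx": -0.25, "ty": -0.9, "tz": -1, "rx": 0, "ry": 0, "rz": 0.25, "grip": 1}, {"tx": -0.22, "ty": -0.5, "tz": -0.5, "rx": 0, "ry": 0, "rz": 0.23, "grip": 1}, {"tx": 0, "ty": 0, "tz": 0, "rx": 0, "ry": 0, "rz": 0, "grip": 1}]}}

```text
clock: 18.4
tcp_pos: [0.5124, -0.2086, 0.108]
orientation: [-1.794, -2.577, 0.002]
contact_force: [0.4, -0.2, -2.3]
grip_width: 0.0146
```

{"api": "drive_tool", "payload": {"commands": [{"tx": 0, "ty": -0.3, "tz": -0.8, "rx": 0, "ry": 0, "rz": 0, "grip": 1}, {"tx": 0, "ty": 0, "tz": -1, "rx": 0, "ry": 0, "rz": 0, "grip": 1}, {"tx": 0, "ty": 0, "tz": -0.8, "rx": 0, "ry": 0, "rz": 0, "grip": 1}, {"tx": 0, "ty": 0, "tz": -0.4, "rx": 0, "ry": 0, "rz": 0, "grip": 1}, {"tx": 0, "ty": 0, "tz": -0.2, "rx": 0, "ry": 0, "rz": 0, "grip": 1}, {"tx": 0, "ty": 0, "tz": 0, "rx": 0, "ry": 0, "rz": 0, "grip": 1}]}}

```text
clock: 19.15
tcp_pos: [0.5135, -0.2145, 0.0449]
orientation: [1.794, 2.579, 0.0]
contact_force: [0.1, -1.1, -1.5]
grip_width: 0.015
```

{"api": "drive_tool", "payload": {"commands": [{"tx": 0, "ty": 0, "tz": -0.13, "rx": 0, "ry": 0, "rz": 0, "grip": 1}, {"tx": 0, "ty": 0, "tz": -0.1, "rx": 0, "ry": 0, "rz": 0, "grip": 1}, {"tx": 0, "ty": 0, "tz": 0, "rx": 0, "ry": 0, "rz": 0, "grip": 1}]}}

```text
clock: 19.52
tcp_pos: [0.5132, -0.2146, 0.0402]
orientation: [-1.794, -2.579, 0.0]
contact_force: [0.4, 0.7, -0.8]
grip_width: 0.0146
```

{"api": "drive_tool", "payload": {"commands": [{"tx": 0, "ty": 0, "tz": -0.04, "rx": 0, "ry": 0, "rz": 0, "grip": 1}, {"tx": 0, "ty": 0, "tz": 0, "rx": 0, "ry": 0, "rz": 0, "grip": 0.3}, {"tx": 0, "ty": 0, "tz": 0, "rx": 0, "ry": 0, "rz": 0, "grip": 0}, {"tx": 0, "ty": 0, "tz": 0, "rx": 0, "ry": 0, "rz": 0, "grip": 0}, {"tx": 0, "ty": 0, "tz": 0.5, "rx": 0, "ry": 0, "rz": 0, "grip": 0}, {"tx": 0, "ty": 0, "tz": 1, "rx": 0, "ry": 0, "rz": 0, "grip": 0}, {"tx": 0, "ty": 0, "tz": 1, "rx": 0, "ry": 0, "rz": 0, "grip": 0}, {"tx": 0, "ty": 0, "tz": 1, "rx": 0, "ry": 0, "rz": 0, "grip": 0}, {"tx": 0, "ty": 0, "tz": 1, "rx": 0, "ry": 0, "rz": 0, "grip": 0}, {"tx": 0, "ty": 0, "tz": 1, "rx": 0, "ry": 0, "rz": 0, "grip": 0}]}}

```text
clock: 20.78
tcp_pos: [0.5133, -0.2145, 0.1508]
orientation: [1.794, 2.579, 0.0]
contact_force: [0.3, -0.3, -0.6]
grip_width: 0.0424
```

{"api": "drive_tool", "payload": {"commands": [{"tx": 0, "ty": 1, "tz": 1, "rx": 0, "ry": 0, "rz": 0, "grip": 0}, {"tx": 0, "ty": 1, "tz": 1, "rx": 0, "ry": 0, "rz": 0, "grip": 0}, {"tx": 0.2, "ty": 1, "tz": 1, "rx": 0, "ry": 0, "rz": 0, "grip": 0}, {"tx": 0.2, "ty": 1, "tz": 1, "rx": 0, "ry": 0, "rz": 0, "grip": 0}, {"tx": 0.2, "ty": 1, "tz": 1, "rx": 0, "ry": 0, "rz": 0, "grip": 0}, {"tx": 0.2, "ty": 1, "tz": 1, "rx": 0, "ry": 0, "rz": 0, "grip": 0}, {"tx": 0.2, "ty": 1, "tz": 1, "rx": 0, "ry": 0, "rz": 0, "grip": 0}, {"tx": 0.2, "ty": 1, "tz": 0, "rx": 0, "ry": 0, "rz": 0, "grip": 0}, {"tx": 0, "ty": 0, "tz": 0, "rx": 0, "ry": 0, "rz": 0, "grip": 0}]}}

```text
clock: 21.9
tcp_pos: [0.5371, -0.0512, 0.2902]
orientation: [1.787, 2.583, 0.001]
contact_force: [-0.2, -0.1, -1.3]
grip_width: 0.0428
```

```bash
python3 look.py w13; python3 -c "
from h import *
f=grab('side','side13');cv2.imwrite('pics/s13.png',cv2.resize(f['frame'][120:420,130:430],None,fx=2,fy=2,interpolation=cv2.INTER_CUBIC))
W=np.load('w13.npz')['W']
s=W.reshape(-1,3);a=np.array([-.0958,.9954]);n=np.array([.9954,.0958])
d=s[:,:2]-[.5491,.0955];x=d@a;y=d@n
m=(x>-13)&(abs(x)<.012)&(abs(y)<.026);print('stack top z',np.nanpercentile(s[m][:,2],[5,50,95]),m.sum())
"
```

```text
21.95 [ 0.53684979 -0.05304868  0.28975864] [ 1.79009205e+00  2.58168321e+00 -3.07443067e-04] [ 0.02566276 -0.29375788 -0.53017769] [ 0.4283702   0.24470146 -0.52769109  1.78040047  0.13409451  1.15218468
  0.21719604]
stack top z [0.07895593 0.08875438 0.091251  ] 1131
```

View pics/w13.png

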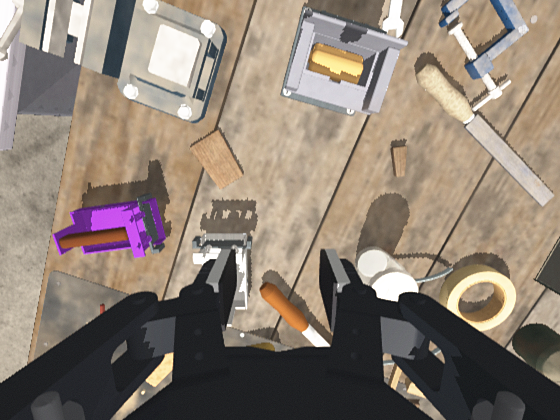

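View pics/s13.png

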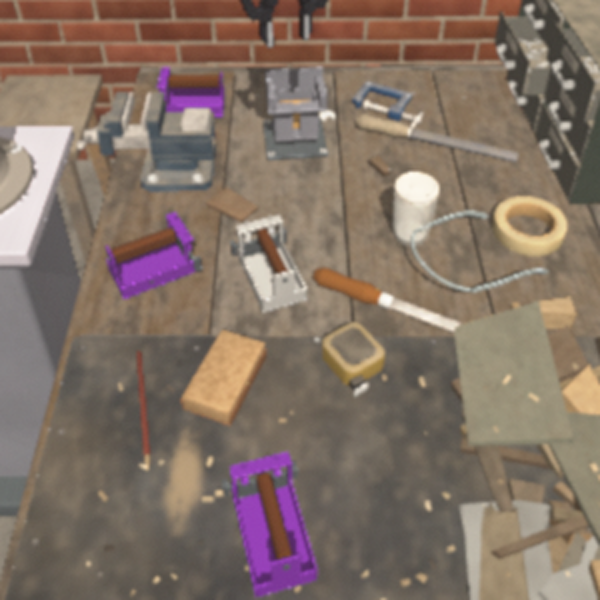

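The chute stands upright and empty at side crop (270,265), and the bystanders look unmoved. I want a closer look into the magazine, since the stack's top reads 0.089.

{"api": "drive_tool", "payload": {"commands": [{"tx": 0.1, "ty": 1, "tz": 0, "rx": 0, "ry": 0, "rz": -0.3, "grip": 0}, {"tx": 0.1, "ty": 1, "tz": 0, "rx": 0, "ry": 0, "rz": -0.3, "grip": 0}, {"tx": 0.1, "ty": 1, "tz": 0, "rx": 0, "ry": 0, "rz": -0.3, "grip": 0}, {"tx": 0.1, "ty": 1, "tz": 0, "rx": 0, "ry": 0, "rz": -0.3, "grip": 0}, {"tx": 0, "ty": 1, "tz": -0.5, "rx": 0, "ry": 0, "rz": -0.3, "grip": 0}, {"tx": 0, "ty": 0.5, "tz": -0.5, "rx": 0, "ry": 0, "rz": -0.3, "grip": 0}, {"tx": 0, "ty": 0, "tz": 0, "rx": 0, "ry": 0, "rz": 0, "grip": 0}]}}

```text
clock: 22.88
tcp_pos: [0.5445, 0.0551, 0.2685]
orientation: [-2.101, -2.334, 0.003]
contact_force: [-0.9, 0.3, -0.6]
grip_width: 0.0427
```

```bash
python3 look.py w14; python3 - <<'E'
import numpy as np,cv2
d=np.load('w14.npz');W=d['W'];im=d['im'];T=d['T'];K=d['K']
q=np.linalg.inv(T)@np.array([.549,.0955,.09,1]);u=int(q[0]/q[2]*K[0]+K[2]);v=int(q[1]/q[2]*K[1]+K[3]);print(u,v)
u0,v0=max(u-70,0),max(v-70,0)
cv2.imwrite('pics/w14c.png',cv2.resize(im[v0:v0+140,u0:u0+140],None,fx=4.2,fy=4.2,interpolation=cv2.INTER_CUBIC))
s=W.reshape(-1,3);D=s[:,:2]-[.5491,.0955];x=D@[-.0958,.9954];y=D@[.9954,.0958]
for a in range(-18,18,4):
    print(a,[round(float(np.nanmedian(s[(x>a/1e3)&(x<a/1e3+.004)&(abs(y-b/1e3)<.004),2])*1000)) if ((x>a/1e3)&(x<a/1e3+.004)&(abs(y-b/1e3)<.004)).any() else None for b in range(-28,29,8)])
E
```

```text
22.925 [0.54492828 0.05452188 0.26904367] [-2.10242172e+00 -2.33371947e+00  2.02566812e-03] [-1.06128852 -0.11445557  0.48641288] [ 0.23551173  0.2806822  -0.54223241  1.78751623  0.1598837   1.11842467
 -0.25562547]
286 154
-18 [84, 85, 85, 85, 85, 87, 87, 85]
-14 [84, 87, 86, 86, 87, 87, 87, 84]
-10 [85, 88, 88, 88, 88, 88, 88, 86]
-6 [87, 89, 89, 89, 89, 89, 89, 88]
-2 [89, 90, 91, 90, 90, 90, 90, 89]
2 [87, 90, 91, 90, 90, 90, 90, 88]
6 [78, 80, 80, 82, 85, 80, 84, 78]
10 [78, 79, 79, 79, 79, 79, 79, 78]
14 [142, 142, 142, 142, 142, 142, 142, 141]
```

View pics/w14c.png

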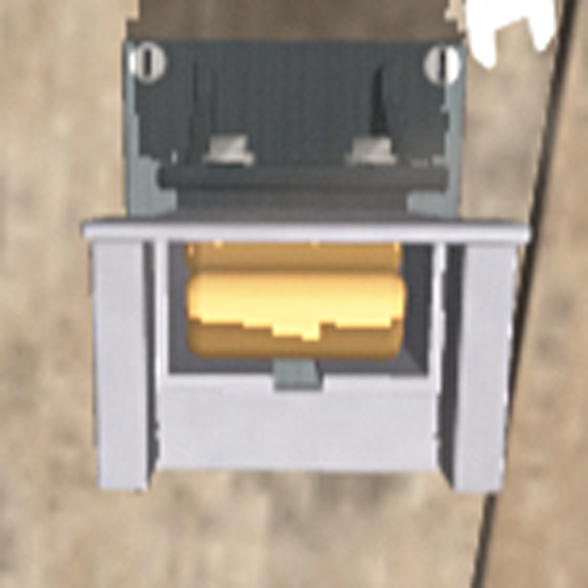

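The tilted top tenon lies at z 0.085–0.091, and a second one stands on edge behind it. Both are below the 0.102 rim. One last check of the bystanders, then I hand in.

```bash
python3 - <<'E'
from h import *
f=grab('side','side15')
a=cv2.imread('pics/side0.png').astype(int);W=cloud(f)
d=(abs(f['frame'].astype(int)-a).max(2)>40).astype(np.uint8)
n,l,st,c=cv2.connectedComponentsWithStats(cv2.morphologyEx(d,cv2.MORPH_OPEN,np.ones((3,3))))
for s,k in zip(st[1:],c[1:]): 
    if s[4]>15: print(s.tolist(),k.round())
m=W[235:275,240:285].reshape(-1,3);print('chute top z',np.nanmax(m[:,2]))
print(status.get_obs()['clock']); workorder.hand_in()
E
```

```text
[19, 0, 42, 49, 1028] [42. 21.]
[49, 0, 43, 69, 1406] [75. 28.]
[220, 0, 10, 5, 35] [225.   2.]
[249, 0, 20, 22, 265] [258.   9.]
[269, 0, 27, 25, 566] [282.  11.]
[0, 25, 122, 228, 12855] [ 43. 146.]
[267, 27, 10, 6, 39] [271.  30.]
[251, 52, 49, 76, 1818] [275.  86.]
[52, 59, 27, 39, 410] [64. 75.]
[83, 80, 18, 42, 410] [93. 99.]
[70, 102, 21, 40, 233] [ 80. 122.]
[284, 120, 3, 8, 24] [285. 124.]
[108, 143, 7, 7, 36] [111. 146.]
[96, 154, 6, 6, 29] [ 98. 156.]
[144, 183, 22, 31, 399] [154. 194.]
[106, 192, 4, 10, 31] [108. 196.]
[101, 206, 8, 4, 27] [104. 207.]
[164, 217, 31, 72, 950] [179. 258.]
[32, 229, 14, 6, 58] [ 39. 232.]
[254, 248, 13, 21, 186] [261. 257.]
[69, 256, 67, 105, 2654] [111. 304.]
[82, 272, 16, 6, 54] [ 90. 275.]
[107, 327, 5, 7, 29] [109. 330.]
chute top z 0.07290965801316807
22.975
the job is handed in; nothing more can be done
```

I carried out the whole task and handed the job in at about 23 s of the 61 s allowed. It reports no verdict.

- **Pickup:** I took the grey chute by its handle, gripping at 90 N.
- **Loading:** I set the nose between the shoulders at x≈−16 mm, about 1.7 mm above the sill. The shutter was up about 15–16 mm. I then tipped the chute about its nose to roughly 39°. The force readings stayed within about 8 N throughout, well under the 25 N limit.
- **Return:** I tipped it back level and stood it upright at its original spot.

**Last checks:**
- **Magazine:** Two tenons are visible in it, both below the rim. The top one is tilted at z 85–91 mm and a second stands on edge behind it at about 79 mm; the rim is at 102 mm. They did not settle flat, since three laid flat would reach only about 67 mm. I could not see the third, but the chute is empty and I saw no tenon on the bench.
- **Chute:** It is empty and upright, with its top at 73 mm against the expected 74 mm.
- **Bystanders:** Comparing side pictures from before and after, the jar, chisel, tape measure and sanding block showed no change. I also saw no movement of the spanner. The differences were the arm and what look like its shadows, the magazine opening and the emptied chute. One patch near the left purple look-alike I took for shadow and did not check further.

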